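# Pour the pebbles from the scoop into the sorting box

### The job

Pick up the grey scoop by its handle and pour its four pebbles into the long middle compartment of the open sorting box, so that all four end up in there. Then stand the empty scoop upright on the table again, and leave the plain wooden block where it is.

Things in the scene. Friction and masses are not known exactly. Their poses are not given: they have to be found in the camera images.
- scoop: Loose grey plastic scoop: round beaker, 84 mm wide at the foot, 94 mm at the rim, 64 mm high, wall 3 mm, with one straight level handle. Empty 0.08 to 0.17 kg; its pebbles add 0.09 kg. Origin: centre of the underside; z up out of the mouth; the handle points along -x. At the start it stands upright on the table, the four pebbles inside. It stands by itself, full or empty.
- scoop_grip (a point): Point on the middle line of the scoop's handle, 115 mm from the beaker's axis and 56 mm above its underside; axes as the scoop's. The handle is a round level bar 16 mm thick along x; it reaches from the beaker wall to 155 mm from the beaker's axis.
- scoop_mouth (a point): Centre of the scoop's mouth, 64 mm above its underside; axes as the scoop's.
- sorting_box: Blue sorting box, fixed, 165 x 250 mm (x, y), walls 50 mm high, glassy lid open and standing up at its +x side to 0.22 m above the table. Origin: centre of the underside. Two walls along x, 42 mm high, at y = -42 and +42 mm, part off the long middle compartment from the two sides, whose small compartments hold pebbles; the pebbles seen in the box at the start are part of it.
- compartment (a point): Centre of the floor of the middle compartment, 5 mm above the table; axes as the box's. The compartment is 161 mm long (x) and 82 mm wide (y); the dividing walls beside it rise 37 mm above its floor, the end walls 45 mm.
- stone_1: One of the four pebbles in the scoop, 36 x 30 x 15 mm, origin: centre of its flat underside, z through its thickness. Lies in any attitude.
- stone_2: One of the four pebbles in the scoop, 36 x 30 x 15 mm, origin: centre of its flat underside, z through its thickness. Lies in any attitude.
- stone_3: One of the four pebbles in the scoop, 36 x 30 x 15 mm, origin: centre of its flat underside, z through its thickness. Lies in any attitude.
- stone_4: One of the four pebbles in the scoop, 40 x 34 x 14 mm, origin: centre of its flat underside, z through its thickness. Lies in any attitude.
- mic_1: Obstacle, fixed, always in the same place: table microphone, base 125 x 150 x 45 mm centred at x +120, y +20 mm of its origin (on the table); from the base at x +160, y +65 mm (own axes) a thin stiff neck rises slantwise to a head at x -130, y -60 mm, 0.25 m above the table.
- press_block: Bystander: plain wooden block, 48 x 95 x 36 mm (x, y, z), loose. Origin: centre of the underside.

How it is judged:
By the outcome, as a careful person would: the job done as asked, in the order asked, and still so for the second after the job is handed in, with the robot touching nothing.
It also fails if it takes over 59 s, if anything falls off the work surface, if the arm or the gripper's body presses on something with over 40 N, if the wrist force passes 120 N, or if a joint passes its speed limit or range.

### The arm

A 6-joint arm with a two-finger parallel gripper is mounted at the origin on a cart in front of the work surface, level with it; the furniture and walls round the work are solid. World frame = base frame: x ahead of the robot, y to its left, z up, the work surface at z = 0. Lengths are in m, angles in rad, forces in N, time in s.
With the tool pointing down it reaches from about 0.25 to 0.775 m from the base axis. Payload 4 kg.
Tool frame: the origin (TCP) lies on the centre line of the jaws, within the pads' length; the fingertips stand 17 mm ahead of it and the grasp point (between the pads) lies 2 mm behind it (env.tip_extent is the z of the fingertips in the tool frame, in m); z points along the fingers, y is the line along which they close (so a half turn about z gives the same grasp; the last joint's range is limited). The gripper opens to 85 mm and grips with 20 to 120 N. Pads are 22 mm wide; open, the fingers measure 114 mm over their backs; the gripper's body (76 mm by 85 mm) begins 54 mm behind the grasp point. The pads swing forward as they close: fully open they stand 13 mm farther back than shut.
Start: joints at [1.081, 0.087, 1.371, -0, 1.684, -0.103], TCP at [0.207, 0.509, 0.248] pointing down, gripper open.
Joint ranges: [-3.1, 3.1], [-0.76, 2.03], [0.27, 2.55], [-1.08, 4.22], [0.17, 2.65], [-2.57, 2.57]. Speed limits (rad/s): [2.79, 2.79, 3.14, 3.14, 3.14, 3.14].

### API

Orientations are given as a unit quaternion [x, y, z, w].
In Python, from rig import env gives the robot as it stands.
- The arm moves only by the tool drive_effector, called after "Call:" as name(argument=value, ...), one argument or row to a line, values as JSON. Schema: {"type":"object","properties":{"steps":{"type":"array","items":{"type":"array","items":{"type":"array","items":{"type":"number"},"minItems":7,"maxItems":7},"minItems":1,"maxItems":10},"minItems":1,"maxItems":1},"only":{"type":"string"},"quiet":{"type":"boolean"},"lines":{"type":"string"}},"required":["steps"],"additionalProperties":false}. steps is a list that holds a single list of rows (three levels of brackets), with 1 to 10 rows, each of 7 numbers: the finger opening in m, then dx, dy, dz in fractions of the full range, 1 being 0.6 m, then a rotation vector rx, ry, rz in a scale on which 1.0 is 2 rad; each row is the pose to reach, as a shift and turn from the pose commanded when the call began, along the tool's axes at that moment; what a row does not reach only later rows make up. A row lasts 1/8 s, in which the tool goes at most 0.0625 m and 0.188 rad, less where a joint would pass 70% of its speed; a pose out of reach is approached as far as the arm can. The fingers move at their own pace and stop on an object; the grip force is fixed at half the most. Time passes only in rows, so rows that do not move let the fingers close. The tool returns the time, the measured TCP pose, the force, the opening and the grip force at its end. only (a regular expression) keeps the lines of the reply that match it, lines (a string "A,B") keeps lines A to B, and quiet returns only ok. No shift or turn number may pass 1 either way. Input that does not fit is refused with a message, and nothing moves.
- env.state(): the state, without advancing time (a new reading comes with each control period).
- env.camera(name): name is "scene" or "side" or "wrist"; returns the picture (400x640x3 uint8, blue, green, red); there is no depth.
- env.camera_info(name): a dict with "camera_matrix" (3x3 intrinsics, pixels), "position" and "rotation" of the camera in the world; the wrist camera has in their place "T_tool_cam" (4x4, takes a point from camera to tool coordinates, whose origin is the TCP and whose axes are the flange's). Camera axes: x right, y up, looking along -z (the intrinsics and any distortion apply to the point x, -y, -z); pixel columns grow to the right and rows downward; lengths in m; the calibration is good to about 2 mm. The wrist camera is an equidistant fisheye: a pixel r from the principal point sees the ray r / f radians off the axis. A picture is of the moment at which its call begins: read the wrist's pose just before it. camera_info takes no time and is no camera call.
- env.sign_off(): hands the job in; it is judged then, once.
The state is a dict: "clock": time; "joints": joint angles; "joint_vel": joint speeds; "joint_torque": joint torques, N m; "eef_pos": TCP position; "tool_rot": TCP orientation; "ft_force": force on the tool from outside, world axes, zero at the start; "ft_torque": the same for the moment, N m; "finger_gap": finger opening in m; "grip_force": force on a finger pad.
Only numpy, scipy, OpenCV 4.12 (cv2) and the standard library are available. Lean on these libraries where they do the work, as an engineer would, in place of code of your own. Each camera call takes 0.05 s, during which the arm holds its last target. There are 200 camera calls.

## Working session

There is one attempt and no reset: what is moved stays moved. The work goes in short steps, Python scripts to look and compute and a tool call to move; the robot and the scene stay as the last step left them, time stands still between calls to the robot, and variables do not carry over. Pictures are saved under pics/ and viewed, at most 12 in all, crops included, and the job is handed in when it is done.

```bash
ls; mkdir -p pics; python3 - <<'E'
from rig import env
import cv2,numpy as np
np.set_printoptions(precision=4,suppress=True)
s=env.state();print(s['clock'],s['eef_pos'],s['tool_rot'],s['finger_gap'],env.tip_extent)
for n in ["scene","side","wrist"]:
    cv2.imwrite(f"pics/{n}0.png",env.camera(n)); print(n,env.camera_info(n))
E
```

```text
pics
rig.py
0.0 [0.2073 0.5089 0.2471] [ 0.1922  0.9814 -0.0011 -0.0003] 0.085506313611718 0.017
scene {'camera_matrix': array([[389.7642,   0.    , 328.0614],
       [  0.    , 389.7642, 201.0889],
       [  0.    ,   0.    ,   1.    ]]), 'position': array([0.2975, 0.6756, 0.6846]), 'rotation': array([-0.1055,  0.3513,  0.8941, -0.2569])}
side {'camera_matrix': array([[462.6466,   0.    , 317.3681],
       [  0.    , 462.6466, 204.5316],
       [  0.    ,   0.    ,   1.    ]]), 'position': array([0.525 , 0.8776, 0.5938]), 'rotation': array([-0.0184,  0.4295,  0.9008, -0.0618])}
wrist {'camera_matrix': array([[309.7069,   0.    , 318.1104],
       [  0.    , 309.7069, 200.6079],
       [  0.    ,   0.    ,   1.    ]]), 'T_tool_cam': array([[-0.0006,  0.9449,  0.3275,  0.0849],
       [ 1.    ,  0.0004,  0.0005, -0.0007],
       [ 0.0003,  0.3275, -0.9449, -0.1262],
       [ 0.    ,  0.    ,  0.    ,  1.    ]])}
```

View pics/scene0.png

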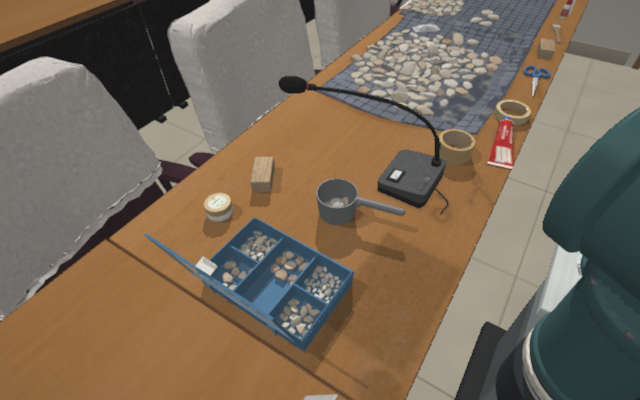

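View pics/side0.png

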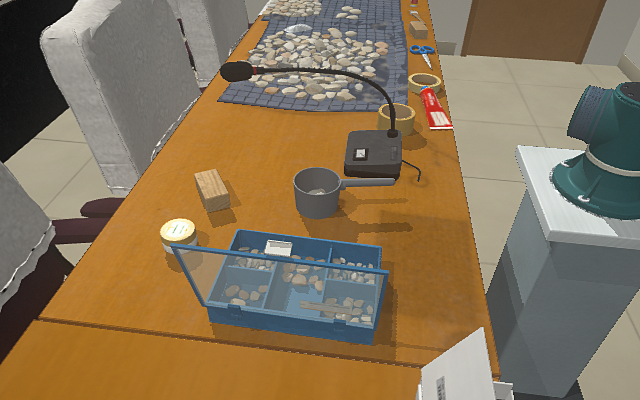

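The scene view shows the scoop's beaker at about (338,200) with the handle reaching to (403,212). The box is centred near (275,285), with its lid along the edge (150,237)–(305,348). The wooden block is at (262,174) and the mic base at (412,177). The side view shows the scoop at (317,192), handle end at (394,182), and the box around (300,285). I'll enlarge both for measuring.

```bash
cat > h.py <<'E'
import numpy as np,cv2
from rig import env
from scipy.spatial.transform import Rotation as R
np.set_printoptions(precision=4,suppress=True)
def ray(n,uv):
    c=env.camera_info(n);K=c["camera_matrix"]
    d=np.linalg.inv(K)@np.r_[uv,1.];d=R.from_quat(c["rotation"]).as_matrix()@(d*[1,-1,-1])
    return np.array(c["position"]),d/np.linalg.norm(d)
def plane(n,uv,z):
    o,d=ray(n,uv);return o+d*(z-o[2])/d[2]
def proj(n,p):
    c=env.camera_info(n);q=R.from_quat(c["rotation"]).as_matrix().T@(np.array(p)-c["position"])
    u=c["camera_matrix"]@(q*[1,-1,-1]);return u[:2]/u[2]
def tri(a,ua,b,ub):
    o1,d1=ray(a,ua);o2,d2=ray(b,ub)
    t=np.linalg.lstsq(np.c_[d1,-d2],o2-o1,rcond=None)[0]
    p,q=o1+t[0]*d1,o2+t[1]*d2;return (p+q)/2,np.linalg.norm(p-q)
def crop(im,x,y,w,h,k,name):
    c=cv2.resize(im[y:y+h,x:x+w],None,fx=k,fy=k,interpolation=cv2.INTER_CUBIC)
    for i in range(0,w,20):cv2.putText(c,str(x+i),(i*k,8),0,.3,(0,255,255),1);cv2.line(c,(i*k,10),(i*k,14),(0,255,255),1)
    for j in range(0,h,20):cv2.putText(c,str(y+j),(0,j*k+4),0,.3,(0,255,255),1)
    return c
E
python3 - <<'E'
from h import *
a=cv2.imread("pics/scene0.png");b=cv2.imread("pics/side0.png")
cv2.imwrite("pics/zs.png",crop(a,200,165,220,190,3.6.__int__() ,"")) 
c=crop(b,160,160,250,195,3,"");cv2.imwrite("pics/zd.png",c)
for n,im in(("scene",a),("side",b)):
    hsv=cv2.cvtColor(im,cv2.COLOR_BGR2HSV)
    m=((hsv[...,1]<70)&(hsv[...,2]<190)).astype(np.uint8)
    x0,y0,x1,y1=(310,170,410,230) if n=="scene" else (288,160,398,225)
    k=np.zeros_like(m);k[y0:y1,x0:x1]=m[y0:y1,x0:x1]
    nn,l,st,ce=cv2.connectedComponentsWithStats(k)
    i=1+st[1:,4].argmax();print(n,st[i],ce[i])
    ys,xs=np.where(l==i);r=xs>=(362 if n=="scene" else 347)
    X=xs[r];
    for x in range(X.min(),X.max()+1,4):
        c=ys[r][X==x];print(x,c.min(),c.max(),end=' | ')
    print()
E
```

```text
scene [ 316  178   89   47 1938] [344.5485 201.6842]
362 198 204 | 366 199 205 | 370 200 207 | 374 201 207 | 378 202 209 | 382 203 210 | 386 204 211 | 390 205 212 | 394 206 213 | 398 208 214 | 402 209 214 | 
side [ 293  167  102   52 2490] [325.3269 190.1775]
347 179 186 | 351 179 186 | 355 179 186 | 359 179 186 | 363 179 185 | 367 178 185 | 371 178 185 | 375 178 185 | 379 178 185 | 383 178 185 | 387 178 185 | 391 178 185 |
```

View pics/zs.png

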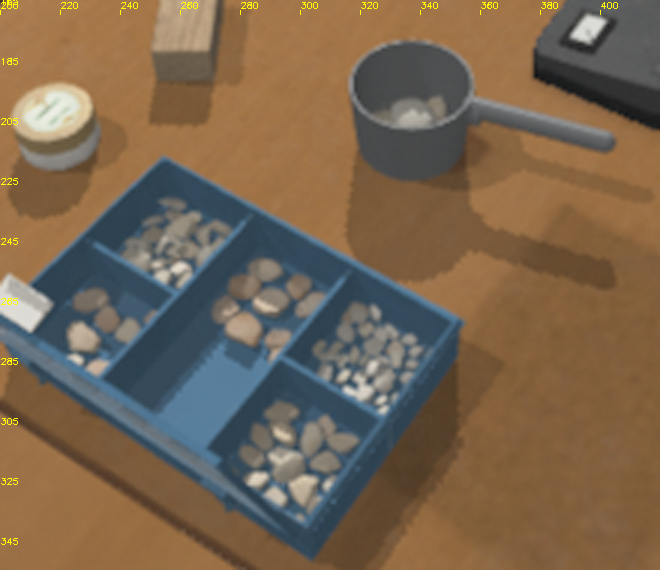

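View pics/zd.png

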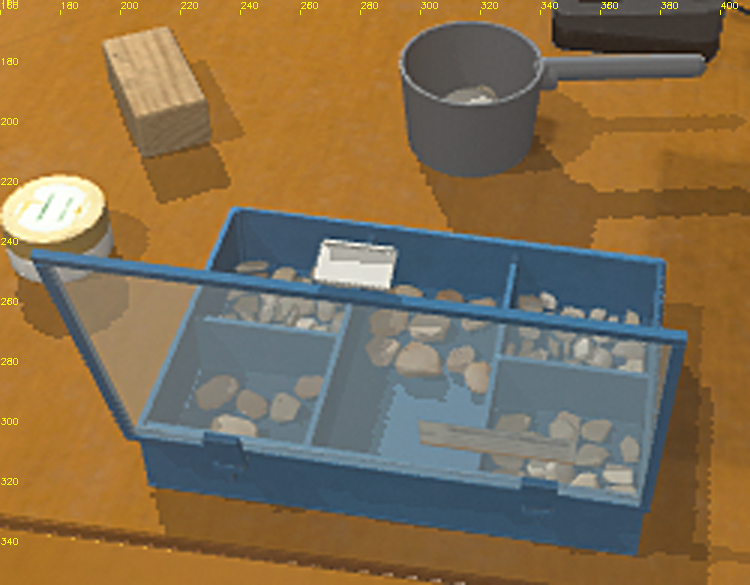

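```bash
python3 - <<'E'
from h import *
print("rim L/R/T/B scene",[plane("scene",p,.064) for p in((317,194),(358,197),(337.3,178.5),(337,207.5))])
print("rim side",[plane("side",p,.064) for p in((293.3,180.5),(340.5,180.5),(317,167.3),(317,194.3))])
print("handle scene z=.056",plane("scene",(366,202.2),.056),plane("scene",(404.7,212),.056))
print("handle side z=.056",plane("side",(351,182.5),.056),plane("side",(395,181.8),.056))
print("end tri",tri("scene",(404.7,212),"side",(395,181.8)))
A=[plane("scene",p,.05) for p in((254.3,217.7),(354,272))];B=[plane("side",p,.05) for p in((238.3,229.3),(381.7,246.7))]
print("box back corners",A,B,np.linalg.norm(A[1]-A[0]),np.linalg.norm(B[1]-B[0]))
print("near right",plane("scene",(304,351),.05))
# block top corners side: zoom(103,42),(168,27),(212,103),(140,122)
print("block",[plane("side",(160+a/3,160+b/3),.036)[:2] for a,b in((103,42),(168,27),(212,103),(140,122))])
print("mic base top?",[plane("scene",p,.045)[:2] for p in((402,150),(446,165),(425,205),(378,190))])
print("mic head",tri("scene",(290,85),"side",(236,71)))
print("neck foot",tri("scene",(437,161),"side",(393,133)))
E
```

```text
rim L/R/T/B scene [array([0.6431, 0.1831, 0.064 ]), array([0.5615, 0.1432, 0.064 ]), array([0.6307, 0.1169, 0.064 ]), array([0.5845, 0.1941, 0.064 ])]
rim side [array([0.6529, 0.1632, 0.064 ]), array([0.5624, 0.1491, 0.064 ]), array([0.6133, 0.1114, 0.064 ]), array([0.6019, 0.1994, 0.064 ])]
handle scene z=.056 [0.5422 0.1409 0.056 ] [0.458  0.1224 0.056 ]
handle side z=.056 [0.5419 0.1415 0.056 ] [0.456  0.1258 0.056 ]
end tri (array([0.4569, 0.1239, 0.056 ]), np.float64(0.002897176474098773))
box back corners [array([0.7264, 0.302 , 0.05  ]), array([0.4775, 0.3074, 0.05  ])] [array([0.7267, 0.3009, 0.05  ]), array([0.478 , 0.3074, 0.05  ])] 0.24900759569477535 0.24885057351949122
near right [0.472  0.4825 0.05  ]
block [array([0.8649, 0.1345]), array([0.8264, 0.1101]), array([0.7728, 0.1894]), array([0.8127, 0.2156])]
mic base top? [array([ 0.5552, -0.0769]), array([ 0.4395, -0.0811]), array([0.4314, 0.0701]), array([0.5413, 0.0832])]
mic head (array([0.771 , 0.0846, 0.2439]), np.float64(0.00021961110267673624))
neck foot (array([ 0.4606, -0.0726,  0.0527]), np.float64(0.002909013211785344))
```

Measurements agree: the two views give a rim centre of about (0.608,0.155), and the triangulated handle end is 154 mm from it (155 given), at z = 0.056. The box's back edge measures 249 mm (250 given). Next I work out the pre-grasp, leaning the tool about the handle so the pour ends near horizontal.

```bash
cat >> h.py <<'E'
def rel(p,M):
    """shift and rotvec, tool axes, from measured pose to TCP p, rotation M"""
    s=env.state();R0=R.from_quat(s["tool_rot"]).as_matrix()
    return R0.T@(np.array(p)-s["eef_pos"]),R.from_matrix(R0.T@M).as_rotvec()
def toolrot(yaw,roll):
    """tool x = -handle dir (scoop yaw), pointing down, then rolled about the scoop's +x by roll"""
    c,s=np.cos(yaw),np.sin(yaw)
    M=np.array([[-c,-s,0],[-s,c,0],[0,0,-1.]]).T
    return R.from_rotvec(roll*np.array([c,s,0])).as_matrix()@M
E
python3 - <<'E'
from h import *
print("lid top z=.22",plane("side",(171,244.3),.22),plane("side",(388.3,271.7),.22))
grip=np.array([.495,.132,.056]);
M=toolrot(.2,-.5);print(M)
print(rel(grip+M[:,2]*(.002-.10),M))
print(rel(grip+M[:,2]*.002,M))
E
```

```text
lid top z=.22 [0.7331 0.5175 0.22  ] [0.4847 0.5238 0.22  ]
[[-0.9801 -0.1743  0.0952]
 [-0.1987  0.8601 -0.4699]
 [-0.     -0.4794 -0.8776]]
(array([-0.3827, -0.2014,  0.1057]), array([ 0.4838, -0.1473, -0.5742]))
(array([-0.4092, -0.2411,  0.1935]), array([ 0.4838, -0.1473, -0.5742]))
```

The manual's scale: shifts go in shares of 0.6 m and turns go in shares of 2 rad. Converting my numbers, -0.38 m is -0.6333, -0.2 m is -0.3333, -0.57 rad is -0.285.

Call:
drive_effector(
  steps=[
    [[0.055,-0.6333,-0.3333,0.1667,0.24,-0.075,-0.285],[0.055,-0.6333,-0.3333,0.1667,0.24,-0.075,-0.285],[0.055,-0.6333,-0.3333,0.1667,0.24,-0.075,-0.285],[0.055,-0.6333,-0.3333,0.1667,0.24,-0.075,-0.285],[0.055,-0.6333,-0.3333,0.1667,0.24,-0.075,-0.285],[0.055,-0.6333,-0.3333,0.1667,0.24,-0.075,-0.285],[0.055,-0.6333,-0.3333,0.1667,0.24,-0.075,-0.285],[0.055,-0.6333,-0.3333,0.1667,0.24,-0.075,-0.285],[0.055,-0.6333,-0.3333,0.1667,0.24,-0.075,-0.285],[0.055,-0.6333,-0.3333,0.1667,0.24,-0.075,-0.285]],
  ],
)

```text
clock: 1.4
eef_pos: [0.4836, 0.1821, 0.1487]
tool_rot: [-0.095, 0.965, -0.244, 0.027]
ft_force: [-0.0, -0.2, -0.4]
finger_gap: 0.0553
grip_force: 0.0
```

```bash
python3 - <<'E'
from h import *
s=env.state();print(s["joints"],s["eef_pos"])
grip=np.array([.495,.132,.056]);M=toolrot(.2,-.5);print(rel(grip+M[:,2]*.002,M))
a=env.camera("wrist");b=env.camera("side");cv2.imwrite("pics/w1.png",cv2.resize(np.vstack([a,b]),None,fx=.75,fy=.75))
E
```

```text
[ 0.5208  0.1704  1.5532 -0.4695  1.5805 -1.2127] [0.4836 0.1821 0.1487]
(array([-0.0008, -0.0012,  0.108 ]), array([ 0.0049,  0.0047, -0.0042]))
```

View pics/w1.png

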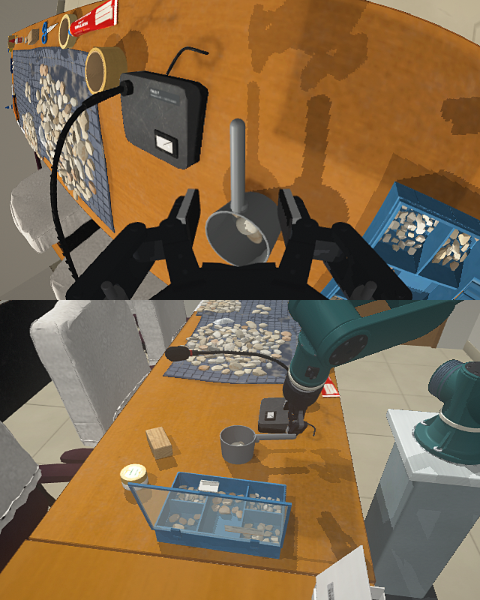

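The wrist view shows the handle (scaled column 237) centred between the pads (190 and 287). Joint 4 turned negative for this lean, so the pour roll takes it positive, well inside its range. I move in 108 mm and close.

Converted, 0.108 m is 0.18, 0.08 m is 0.1333.

Call:
drive_effector(
  steps=[
    [[0.055,0,-0.0017,0.0833,0,0,0],[0.055,0,-0.0017,0.1333,0,0,0],[0.055,0,-0.0017,0.18,0,0,0],[0.055,0,-0.0017,0.18,0,0,0]],
  ],
)

```text
clock: 2.0
eef_pos: [0.4929, 0.1294, 0.052]
tool_rot: [-0.095, 0.965, -0.245, 0.025]
ft_force: [0.2, -0.5, 0.4]
finger_gap: 0.0554
grip_force: 0.0
```

Call:
drive_effector(
  steps=[
    [[0.005,0,0,0,0,0,0],[0.005,0,0,0,0,0,0],[0.005,0,0,0,0,0,0],[0.005,0,0,0,0,0,0],[0.005,0,0,0,0,0,0],[0.005,0,0,0,0,0,0]],
  ],
)

```text
clock: 2.75
eef_pos: [0.495, 0.13, 0.0542]
tool_rot: [-0.095, 0.965, -0.244, 0.027]
ft_force: [0.7, 1.6, 2.2]
finger_gap: 0.0139
grip_force: 58.4
```

Converted, -0.11 m is -0.1833, -0.083 m is -0.1383.

Call:
drive_effector(
  steps=[
    [[0.005,0,-0.0167,-0.03,0,0,0],[0.005,0,-0.0333,-0.06,0,0,0],[0.005,0,-0.05,-0.0917,0,0,0],[0.005,0,-0.075,-0.1383,0,0,0],[0.005,0,-0.1,-0.1833,0,0,0],[0.005,0,-0.1,-0.1833,0,0,0]],
  ],
)

```text
clock: 3.5
eef_pos: [0.4958, 0.1296, 0.1833]
tool_rot: [-0.093, 0.965, -0.243, 0.031]
ft_force: [-0.2, 0.0, -2.1]
finger_gap: 0.0141
grip_force: 58.7
```

```bash
python3 - <<'E'
from h import *
s=env.state();print(s["joints"],s["eef_pos"],s["ft_force"],s["ft_torque"])
# stage 1: TCP such that handle axis over box; scoop yaw 0, roll still -.5; beaker axis at x=.604
M=toolrot(0,-.5)
for y,z in((.395,.185),):
    g=np.array([.604-.115,y,z]);print(rel(g+M[:,2]*.002,M))
    print(rel(np.array([.489,.25,z])+M[:,2]*.002,toolrot(.1,-.5)))
a=env.camera("side");b=env.camera("scene");cv2.imwrite("pics/l1.png",np.vstack([a[60:300,150:550],b[60:300,150:550]]))
E
```

```text
[ 0.4252  0.1022  1.5582 -0.4836  1.5875 -1.3205] [0.4958 0.1296 0.1833] [-0.2287  0.0239 -2.092 ] [0.3106 0.2486 0.066 ]
(array([-0.0449,  0.2298, -0.1231]), array([0.0069, 0.1057, 0.1661]))
(array([-0.0167,  0.1044, -0.056 ]), array([0.0063, 0.058 , 0.0782]))
```

View pics/l1.png

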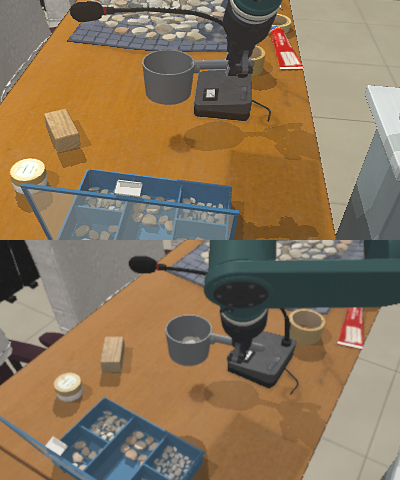

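The scoop hangs level from the grip, clear of the mic. I carry it over the box, beaker axis at the compartment's middle line.

Converted, 0.23 m is 0.3833, 0.13 m is 0.2167, 0.13 rad is 0.065.

Call:
drive_effector(
  steps=[
    [[0.005,-0.005,0.025,-0.0133,0,0.005,0.01],[0.005,-0.0167,0.0833,-0.045,0,0.01,0.02],[0.005,-0.03,0.15,-0.08,0,0.02,0.035],[0.005,-0.0433,0.2167,-0.1167,0,0.03,0.05],[0.005,-0.0567,0.2833,-0.1517,0,0.04,0.065],[0.005,-0.0683,0.35,-0.1867,0,0.05,0.08],[0.005,-0.075,0.3833,-0.205,0,0.0525,0.083],[0.005,-0.075,0.3833,-0.205,0,0.0525,0.083],[0.005,-0.075,0.3833,-0.205,0,0.0525,0.083]],
  ],
)

```text
clock: 4.72
eef_pos: [0.487, 0.3927, 0.1766]
tool_rot: [-0.001, 0.969, -0.247, -0.005]
ft_force: [0.9, 0.3, -2.0]
finger_gap: 0.014
grip_force: 58.8
```

```bash
python3 - <<'E'
from h import *
s=env.state();print(s["joints"],s["eef_pos"],R.from_quat(s["tool_rot"]).as_matrix())
for r in(.5,1.,1.5,2.,):
    M=toolrot(0,-.5+r);print(r,rel(np.array([.489,.395,.165])+M[:,2]*.002,M))
# measured mouth: grey mask components left to eye
a=env.camera("scene");b=env.camera("side");cv2.imwrite("pics/p1.png",np.vstack([a[120:400,150:550],b[120:400,150:550]]))
E
```

```text
[ 0.7565  0.526   1.0313 -0.3731  1.9242 -0.887 ] [0.487  0.3927 0.1766] [[-1.     -0.005  -0.0084]
 [-0.0004  0.8783 -0.4781]
 [ 0.0098 -0.4781 -0.8782]]
0.5 (array([-0.0022,  0.0086,  0.0108]), array([-0.4985, -0.0095,  0.0028]))
1.0 (array([-0.0022,  0.0093,  0.0102]), array([-0.9985, -0.0102,  0.0004]))
1.5 (array([-0.0022,  0.0096,  0.0092]), array([-1.4985, -0.0105, -0.0023]))
2.0 (array([-0.0022,  0.0094,  0.0083]), array([-1.9985, -0.0104, -0.0052]))
```

View pics/p1.png

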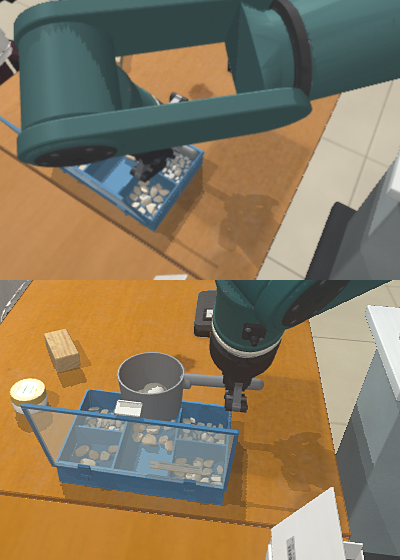

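The side view shows the beaker over the box at about (301,212) full-frame, gripper to its right. The arm hides it from the scene camera. I check its position, then roll it to begin the pour.

Converted, 0.023 m is 0.0383, 0.016 m is 0.0267, -0.15 rad is -0.075.

```bash
python3 -c "
from h import *
print(plane('side',(301.5,212),.187))"
```

```text
[0.6    0.3992 0.187 ]
```

Call:
drive_effector(
  steps=[
    [[0.005,-0.0033,0.0133,0.0167,-0.075,0,0],[0.005,-0.0033,0.0267,0.0383,-0.15,0,0],[0.005,-0.0033,0.0267,0.0383,-0.225,0,0],[0.005,-0.0033,0.0267,0.0383,-0.3,0,0],[0.005,-0.0033,0.0267,0.0383,-0.36,0,0],[0.005,-0.0033,0.0267,0.0383,-0.42,0,0],[0.005,-0.0033,0.0267,0.0383,-0.48,0,0],[0.005,-0.0033,0.0267,0.0383,-0.54,-0.005,0],[0.005,-0.0033,0.0267,0.0383,-0.6,-0.005,0],[0.005,-0.0033,0.0267,0.0383,-0.65,-0.005,0]],
  ],
)

```text
clock: 6.08
eef_pos: [0.4887, 0.3949, 0.1501]
tool_rot: [0.001, 0.92, 0.392, 0.001]
ft_force: [0.4, 0.3, -2.5]
finger_gap: 0.0142
grip_force: 58.7
```

```bash
python3 - <<'E'
from h import *
s=env.state();print(s["joints"],s["eef_pos"],R.from_quat(s["tool_rot"]).as_matrix(),s["ft_torque"])
for r in(1.6,1.9,2.2):
    M=toolrot(0,-.5+r);print(r,rel(np.array([.489,.395,.15])+M[:,2]*.002,M))
E
```

```text
[ 0.2314  0.1373  1.7114  0.8462  1.2111 -1.6185] [0.4887 0.3949 0.1501] [[-1.      0.0002  0.003 ]
 [ 0.0023  0.6932  0.7207]
 [-0.002   0.7207 -0.6932]] [-0.6184  0.2262  0.0396]
1.6 (array([-0.0003,  0.0006,  0.002 ]), array([-0.2951,  0.0031,  0.0002]))
1.9 (array([-0.0003,  0.0011,  0.0018]), array([-0.5951,  0.003 ,  0.0007]))
2.2 (array([-0.0003,  0.0015,  0.0014]), array([-0.8951,  0.0029,  0.0012]))
```

Converted, -0.62 rad is -0.31.

Call:
drive_effector(
  steps=[
    [[0.005,0,0,0,-0.06,0,0],[0.005,0,0,0,-0.12,0,0],[0.005,0,0,0,-0.17,0,0],[0.005,0,0,0,-0.22,0,0],[0.005,0,0,0,-0.27,0,0],[0.005,0,0,0,-0.31,0,0],[0.005,0,0,0,-0.31,0,0],[0.005,0,0,0,-0.31,0,0]],
  ],
)

```text
clock: 7.08
eef_pos: [0.4893, 0.3964, 0.1507]
tool_rot: [-0.0, 0.758, 0.653, 0.001]
ft_force: [-0.1, -0.0, -1.0]
finger_gap: 0.0137
grip_force: 58.8
```

```bash
python3 - <<'E'
from h import *
s=env.state();print(s["joints"],s["eef_pos"],R.from_quat(s["tool_rot"]).as_matrix(),s["ft_torque"])
a=env.camera("side");w=env.camera("wrist");cv2.imwrite("pics/p2.png",np.vstack([cv2.resize(a[130:330,180:430],None,fx=2,fy=2),w[200:400,70:570]]))
E
```

```text
[ 0.0721  0.3469  1.8618  1.4942  1.4237 -2.2003] [0.4893 0.3964 0.1507] [[-1.     -0.0025  0.0014]
 [ 0.0011  0.1481  0.989 ]
 [-0.0027  0.989  -0.1481]] [-0.749   0.1923  0.0556]
```

View pics/p2.png

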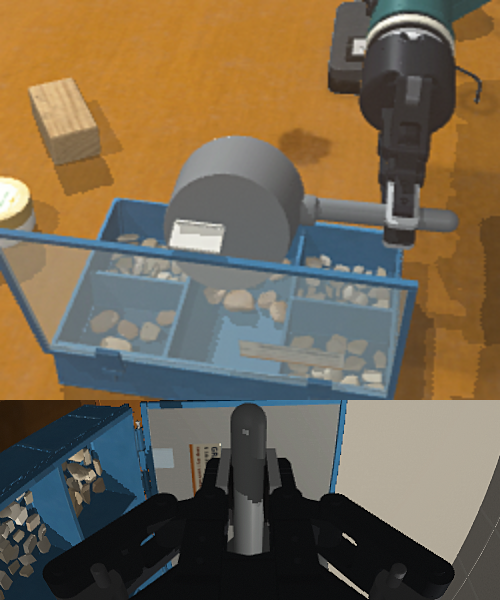

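The beaker lies on its side, mouth away from the side camera, and the vertical force fell by about 1 N. That matches the pebbles leaving. I tip a little further, with a small shake, to be sure.

Converted, 0.008 m is 0.0133, -0.004 m is -0.0067, -0.2 rad is -0.1.

Call:
drive_effector(
  steps=[
    [[0.005,0,0,0,-0.05,0,0],[0.005,0,0,0,-0.1,0,0],[0.005,0,0.0133,0,-0.1,0,0],[0.005,0,-0.0067,0,-0.1,0,0],[0.005,0,0.0133,0,-0.1,0,0],[0.005,0,0,0,-0.1,0,0],[0.005,0,0,0,-0.1,0,0]],
  ],
)

```text
clock: 8.05
eef_pos: [0.4889, 0.3968, 0.1501]
tool_rot: [-0.0, 0.688, 0.725, 0.001]
ft_force: [1.3, 0.3, -1.1]
finger_gap: 0.0139
grip_force: 58.8
```

```bash
python3 - <<'E'
from h import *
s=env.state();print(s["joints"],s["eef_pos"],s["ft_force"])
M=toolrot(0,-.5);print(rel(np.array([.489,.395,.18])+M[:,2]*.002,M))
E
```

```text
[ 0.0668  0.4696  1.8671  1.6552  1.5589 -2.3405] [0.4889 0.3968 0.1501] [ 1.2567  0.2869 -1.0901]
(array([-0.0002,  0.0282, -0.0013]), array([2.1233, 0.0019, 0.0005]))
```

Converted, 0.03 m is 0.05, 1.7 rad is 0.85.

Call:
drive_effector(
  steps=[
    [[0.005,0,0.05,0,0.085,0,0],[0.005,0,0.05,0,0.17,0,0],[0.005,0,0.05,0,0.255,0,0],[0.005,0,0.05,0,0.34,0,0],[0.005,0,0.05,0,0.425,0,0],[0.005,0,0.05,0,0.51,0,0],[0.005,0,0.05,0,0.595,0,0],[0.005,0,0.05,0,0.68,0,0],[0.005,0,0.05,0,0.765,0,0],[0.005,0,0.05,0,0.85,0,0]],
  ],
)

```text
clock: 9.3
eef_pos: [0.4886, 0.3952, 0.1811]
tool_rot: [0.001, 0.999, -0.04, 0.001]
ft_force: [0.7, -1.3, -1.6]
finger_gap: 0.0144
grip_force: 58.9
```

```bash
python3 - <<'E'
from h import *
M=toolrot(.1,-.5);print(rel(np.array([.489,.395,.185])+M[:,2]*.002,M))
M=toolrot(.2,-.5);print(rel(np.array([.49,.135,.185])+M[:,2]*.002,M))
s=env.state();print(s["joints"],s["eef_pos"],s["ft_force"])
E
```

```text
(array([-0.0005, -0.0013, -0.002 ]), array([ 0.4188, -0.0277, -0.098 ]))
(array([-0.0019, -0.2605,  0.0189]), array([ 0.4177, -0.0565, -0.1945]))
[ 0.6225  0.3169  1.2352 -0.0665  1.6353 -0.9499] [0.4886 0.3952 0.1811] [ 0.7053 -1.3153 -1.5731]
```

Back to the original spot (beaker axis near 0.603, 0.158), finishing the righting on the way.

Converted, -0.26 m is -0.4333, -0.24 m is -0.4, 0.42 rad is 0.21.

Call:
drive_effector(
  steps=[
    [[0.005,0,-0.0167,0.0017,0.05,0,0],[0.005,0,-0.0667,0.005,0.1,-0.005,-0.015],[0.005,0,-0.1333,0.01,0.15,-0.01,-0.03],[0.005,-0.0017,-0.2,0.015,0.21,-0.015,-0.05],[0.005,-0.0017,-0.2667,0.02,0.21,-0.02,-0.065],[0.005,-0.0033,-0.3333,0.025,0.21,-0.025,-0.08],[0.005,-0.0033,-0.4,0.03,0.21,-0.028,-0.095],[0.005,-0.0033,-0.4333,0.0317,0.209,-0.028,-0.0975],[0.005,-0.0033,-0.4333,0.0317,0.209,-0.028,-0.0975],[0.005,-0.0033,-0.4333,0.0317,0.209,-0.028,-0.0975]],
  ],
)

```text
clock: 10.55
eef_pos: [0.4909, 0.1354, 0.1809]
tool_rot: [-0.097, 0.965, -0.244, 0.025]
ft_force: [0.4, -0.7, -1.5]
finger_gap: 0.014
grip_force: 58.9
```

```bash
python3 - <<'E'
from h import *
s=env.state();print(s["joints"],s["eef_pos"],s["ft_force"])
M=toolrot(.2,-.5)
for z in(.085,.06,.056):print(z,rel(np.array([.49,.135,z])+M[:,2]*.002,M))
a=env.camera("scene");b=env.camera("side")
cv2.imwrite("pics/d1.png",np.hstack([cv2.resize(a[150:360,200:360],None,fx=2.4,fy=2.4),cv2.resize(b[130:340,220:380],None,fx=2.4,fy=2.4)]))
E
```

```text
[ 0.4376  0.1072  1.5576 -0.4798  1.5987 -1.318 ] [0.4909 0.1354 0.1809] [ 0.4209 -0.714  -1.5159]
0.085 (array([0.001 , 0.0454, 0.0865]), array([0.0055, 0.0006, 0.0008]))
0.06 (array([0.001 , 0.0572, 0.1085]), array([0.0055, 0.0006, 0.0008]))
0.056 (array([0.001 , 0.0591, 0.112 ]), array([0.0055, 0.0006, 0.0008]))
```

View pics/d1.png

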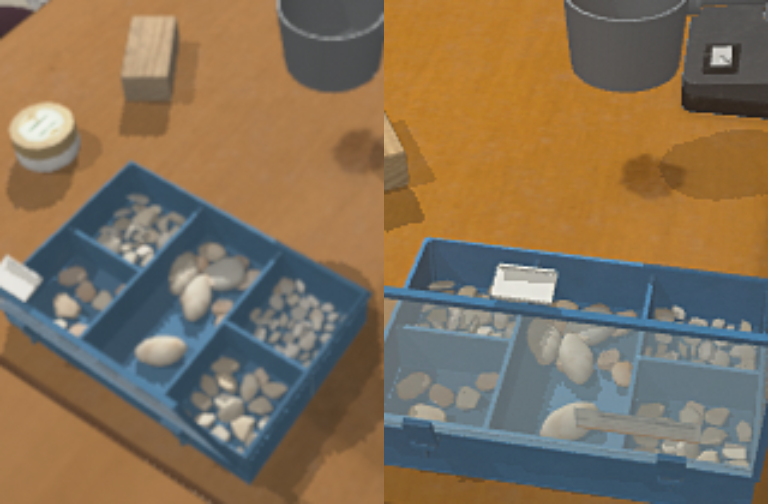

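All four large pale pebbles are in the middle compartment: picture points (185,275), (225,270), (196,297) and (160,350). Now I lower the scoop, slowing near contact.

Converted, 0.108 m is 0.18, 0.107 m is 0.1783.

Call:
drive_effector(
  steps=[
    [[0.005,0.0017,0.0167,0.0333,0,0,0],[0.005,0.0017,0.0383,0.0733,0,0,0],[0.005,0.0017,0.06,0.1133,0,0,0],[0.005,0.0017,0.0767,0.145,0,0,0],[0.005,0.0017,0.0883,0.1667,0,0,0],[0.005,0.0017,0.0933,0.1783,0,0,0],[0.005,0.0017,0.095,0.18,0,0,0],[0.005,0.0017,0.095,0.18,0,0,0]],
  ],
)

```text
clock: 11.65
eef_pos: [0.4907, 0.1334, 0.0597]
tool_rot: [-0.097, 0.965, -0.244, 0.025]
ft_force: [0.5, -0.4, -0.3]
finger_gap: 0.0143
grip_force: 58.9
```

```bash
python3 -c "
from h import *
s=env.state();print(s['eef_pos'],s['ft_force'],s['ft_torque'])
b=env.camera('side');cv2.imwrite('pics/s1.png',cv2.resize(b[140:240,270:430],None,fx=4,fy=4))"
```

```text
[0.4907 0.1334 0.0597] [ 0.5266 -0.3993 -0.289 ] [ 0.2186  0.1311 -0.0527]
```

View pics/s1.png

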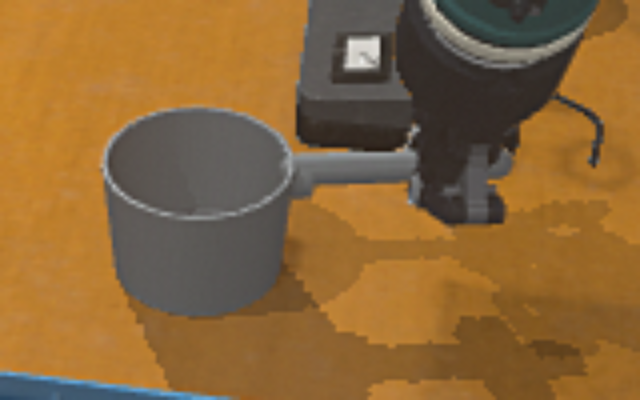

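The scoop is empty, upright and just touching: the load dropped by about 1 N. It's 5 mm above its grasp height, so I ease it down.

Converted, 0.004 m is 0.0067, 0.0022 m is 0.0037.

Call:
drive_effector(
  steps=[
    [[0.005,0,0.0017,0.0033,0,0,0],[0.005,0,0.0025,0.005,0,0,0],[0.005,0,0.0037,0.0067,0,0,0],[0.005,0,0.0037,0.0067,0,0,0]],
  ],
)

```text
clock: 12.2
eef_pos: [0.4902, 0.1329, 0.055]
tool_rot: [-0.097, 0.964, -0.244, 0.025]
ft_force: [-2.2, -1.4, 3.9]
finger_gap: 0.0138
grip_force: 59.1
```

Contact is firm and gentle (about 4 N). Next I release slowly and back out along the tool axis.

Call:
drive_effector(
  steps=[
    [[0.018,0,0,0,0,0,0],[0.022,0,0,0,0,0,0],[0.03,0,0,0,0,0,0],[0.04,0,0,0,0,0,0],[0.055,0,0,0,0,0,0],[0.055,0,0,0,0,0,0],[0.055,0,0,0,0,0,0]],
  ],
)

```text
clock: 13.08
eef_pos: [0.4901, 0.1332, 0.0544]
tool_rot: [-0.097, 0.965, -0.244, 0.025]
ft_force: [0.4, 0.2, 0.0]
finger_gap: 0.055
grip_force: 0.0
```

Call:
drive_effector(
  steps=[
    [[0.055,0,0,-0.0167,0,0,0],[0.055,0,0,-0.05,0,0,0],[0.055,0,0,-0.1,0,0,0],[0.055,0,0,-0.1667,0,0,0],[0.055,0,0,-0.2333,0,0,0],[0.055,0,0,-0.2333,0,0,0],[0.055,0,0,-0.2333,0,0,0]],
  ],
)

```text
clock: 13.95
eef_pos: [0.4765, 0.1983, 0.1771]
tool_rot: [-0.097, 0.965, -0.244, 0.024]
ft_force: [0.1, 0.1, 0.0]
finger_gap: 0.0547
grip_force: 0.0
```

```bash
python3 -c "
from h import *
a=env.camera('scene');b=env.camera('side')
cv2.imwrite('pics/f1.png',np.vstack([a[110:360,180:580],b[110:360,140:540]]))
s=env.state();print(s['eef_pos'],s['ft_force'])"
```

```text
[0.4761 0.1977 0.1759] [ 0.2075 -0.4981 -0.036 ]
```

View pics/f1.png

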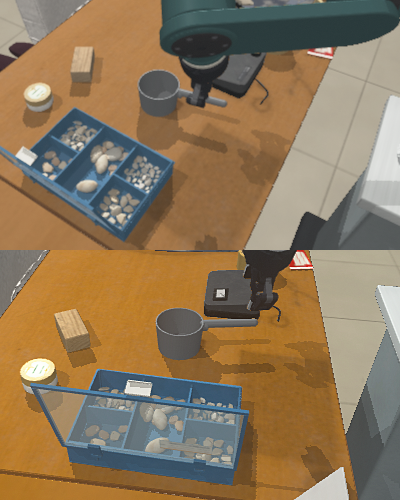

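The scoop stands upright and empty at (180,335) in the lower picture, with the gripper clear. The four pebbles are in the middle compartment, and the block is where it was.

```bash
python3 -c "
from rig import env
print(env.sign_off())"
```

```text
the job is handed in; nothing more can be done
None
```

I poured all four pebbles into the middle compartment, stood the empty scoop upright on the table, left the wooden block where it was, and handed the job in at about 14 s on the robot's clock.

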